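# Raise the bench prop to its next hole

### The job

The adjustable prop on the repair bench was left with its inner tube turned aside and stuck between two holes. Turn its head back until the button is in line with the row of holes, draw the tube up gently until the sprung button snaps out through the next hole up (the middle one), then prove the lock by pressing the head down with about one and a half kilos for a moment, and let go. Never pull up or press down on the prop with more than two and a half kilos, and leave the other things on the bench where they are.

Things in the scene. Friction and masses are not known exactly. Their poses are not given: they have to be found in the camera images.
- prop: Grey square foot plate of the prop, 110 x 110 x 12 mm, fixed to the bench; origin at the centre of its underside, z up along the prop's axis. Above it, on a coil spring, stands the aluminium outer tube, 44 mm across, from 30 to 155 mm above the bench. The steel inner tube, 22 mm, slides and turns in it.
- middle_hole (a point): Centre of the middle hole in the outer tube's wall, 93 mm above the bench, on the side facing the plate's +x. Holes are 15 mm wide, 13 mm high, in a vertical row of three, 38 mm apart. At the start the button is behind the wall between the bottom and middle holes, 8 mm or more from either.
- head (a point): Centre (half-way up) of the black head on the inner tube: block 50 mm long (its x), 28 wide (its y, grip here), 36 high, with a 10 mm tongue at its +x end. The button points along the head's +x: in line when that points along the plate's +x, within 0.1 rad. It starts turned 0.4 to 0.95 rad anticlockwise from above; turning takes 0.1 N m. Lifting takes 5 to 8 N; let go, it stays.
- button (a joint): Brass button in the inner tube, 9 mm thick, in m: 0 fully out through a hole (4.5 mm proud), 0.007 to 0.009 held in by the wall. Its height in the tube is known only to 8 mm: out in the middle hole, the head's centre is 217 mm (give or take 10) above the bench, so draw up until it clicks; the tube then stops hard both ways, with 4 mm of free play.
- foot_spring (a joint): Height of the outer tube on the foot's coil spring, in m: 0 at rest, positive when the prop is pulled up, negative when pressed down, 8 N per mm, stops at 6 mm. It gives by the force on the head: 25 N is 3.1 mm.
- socket_mid (a point): Steel socket, a ring 28 mm across and 34 mm high, standing next to the prop's foot; point half-way up. Leave alone.
- pump_cap_mid (a point): White plastic cap with a nozzle, 42 mm across and 32 mm high, next to the prop's foot; point half-way up. Leave alone.
- pump_module_mid (a point): White plastic pump module: flange 124 mm across with a 68 mm drum, 97 mm high; point half-way up. Leave alone.
- pump_motor_mid (a point): Steel pump motor standing on end, 38 mm across, 105 mm high; point half-way up. Leave alone.
- screwdriver_grip (a point): Screwdriver lying on the bench, point on its handle. Leave alone.
- grease_jar_mid (a point): Grey jar with a black cap, 64 mm across, 75 mm high; point half-way up. Leave alone.
Not all that is in view belongs to the job. What is meant by the prop is not brown, and is the smaller of those in its own colour.

How it is judged (in metres and radians):
On the way, in this order (a step that is already met when the one before it is completed fails the run):
1. the button has snapped out through the middle hole (value of joint button below 0.003 m and z of head in the frame of prop between 0.201 and 0.236 m), for 0.2 s.
2. with the button out, the prop is pressed down with at least a kilo (foot spring 1.25 mm down) for 0.3 s (value of joint button below 0.003 m and z of head in the frame of prop above 0.196 m and value of joint foot_spring below -0.00125 m), for 0.3 s.
At the end, for the whole second after the job is handed in: The button stands out through the middle hole (pressed in by less than 3 mm), the head's centre is 203 to 231 mm above the bench, and the prop is let go, at rest and unloaded (foot spring within 0.8 mm of its rest) (value of joint button below 0.003 m and z of head in the frame of prop between 0.203 and 0.231 m and value of joint foot_spring between -0.0008 and 0.0008 m and velocity of joint foot_spring between -0.01 and 0.01 m/s); the robot touches nothing.
It fails at once if the prop is pulled up or pressed down with more than 25 N (foot spring moved by more than 3.2 mm) (value of joint foot_spring above 0.0032 m or value of joint foot_spring below -0.0032 m).
It fails at once if another thing on the bench is moved by more than 30 mm (distance of any of socket_mid, pump_cap_mid, pump_module_mid, pump_motor_mid, screwdriver_grip, grease_jar_mid from where it was at the start of the episode above 0.03 m).
It also fails if it takes over 72 s, if anything falls off the work surface, if the arm or the gripper's body presses on something with over 40 N, if the wrist force passes 120 N, or if a joint passes its speed limit or range.

### The arm

A 6-joint arm with a two-finger parallel gripper is mounted at the origin on the work surface. World frame = base frame: x ahead of the robot, y to its left, z up, the work surface at z = 0. Lengths are in mm, angles in rad, forces in N, time in s.
With the tool pointing down it reaches from about 350 to 775 mm from the base axis. Payload 7.3 kg.
Tool frame: the origin (TCP) lies between the finger pads; the fingertips stand 14 mm ahead of it and the grasp point (between the pads) lies 5 mm behind it; z points along the fingers, y is the line along which they close (so a half turn about z gives the same grasp; the last joint's range is limited). The gripper opens to 92 mm and grips with 3 to 60 N. Pads are 19 mm wide; open, the fingers measure 130 mm over their backs; the gripper's body (75 mm by 190 mm) begins 47 mm behind the grasp point.
Start: joints at [0.994, 0.342, 1.524, -0, 1.275, -0.146], TCP at [219.228, 477.059, 217.641] pointing down, gripper open.
Joint ranges: [-2.53, 2.53], [-0.77, 2.02], [0.04, 2.7], [-1, 4.14], [0.28, 2.66], [-3.11, 3.11]. Speed limits (rad/s): [2.57, 2.57, 3.14, 3.14, 3.14, 3.14].

### API

Orientations are given as [roll, pitch, yaw] about the fixed x, y, z axes, in that order (R = Rz(yaw) Ry(pitch) Rx(roll)).
In Python, from plant import get_obs, cams, close_job gives the robot as it stands. The module is installed in compiled form; this text tells all that it offers.
- The arm moves only by the shell command python3 -m creep 'ROWS'. ROWS is JSON, a list of rows, each an object of numbers: "hand": the opening, from 0 (shut) to 1 (fully open); "tx", "ty", "tz": the shift along the tool's x, y, z in m; "spin": the turn about the tool's z in degrees. In form: [{"hand": .., "tx": .., "ty": .., "tz": .., "spin": ..}, ...]. A call has 1 to 5 rows; each row shifts and turns the commanded pose from where the row before left it, along the tool's axes as they then stand; what a row does not reach is not made up. A row lasts 1/8 s, in which the tool goes at most 62.5 mm and 10.7 degrees, less where a joint would pass 70% of its speed; a pose out of reach is approached as far as the arm can. A call is refused whole if a number of a shift passes 0.0625 or a number of a turn 10.7, either way. A call with a gripper value outside its range is refused whole. The fingers move at their own pace and stop on an object; the grip force is fixed at half the most. Time passes only in rows, so rows that do not move let the fingers close. It gives the time, the measured TCP pose, the force, the opening and the grip force at its end, in the units of the state.
- get_obs(): the state, without advancing time (a new reading comes with each control period).
- cams.capture(name): name is "side" or "top" or "wrist"; returns a dict with "color" (400x640x3 uint8, red, green, blue), "K" (3x3 intrinsics, pixels), "k1" (the pictures are not rectified: a ray, as slopes to the right and down, at radius r is drawn at 1 + k1 r^2 times it, then the intrinsics apply), "R" (3x3) and "t" (3): a world point X has camera coordinates R X + t. Camera axes: x right, y down, z forward; pixel columns grow to the right and rows downward; lengths in mm; the calibration is good to about 2 mm. A picture is of the moment at which its call begins. There is no depth.
- close_job(): hands the job in; it is judged then, once.
The state is a dict: "time": time; "joint_positions": joint angles; "dq": joint speeds; "tau": joint torques, N m; "tool_pos": TCP position; "tcp_rot": TCP orientation; "contact_force": force on the tool from outside, world axes, zero at the start; "moment": the same for the moment, N m; "grip_width": finger opening in mm; "finger_force": force on a finger pad.
Only numpy, scipy, OpenCV 4.12 (cv2) and the standard library are available. Lean on these libraries where they do the work, as an engineer would, in place of code of your own. Each camera call takes 0.05 s, during which the arm holds its last target. There are 200 camera calls.

## Working session

There is one attempt and no reset: what is moved stays moved. The work goes in short steps, Python scripts to look and compute and a shell command to move; the robot and the scene stay as the last step left them, time stands still between calls to the robot, and variables do not carry over. Pictures are saved under pics/ and viewed, at most 10 in all, crops included, and the job is handed in when it is done.

```bash
mkdir -p pics
cat > h.py <<'E'
import numpy as np, cv2
from plant import get_obs, cams
def ray(c,u,v):
    K=c["K"];k1=float(np.ravel(c["k1"])[0])
    d=np.array([(u-K[0,2])/K[0,0],(v-K[1,2])/K[1,1]]);s=d.copy()
    for _ in range(30): s=d/(1+k1*(s@s))
    R=np.array(c["R"]);t=np.array(c["t"]).ravel()
    w=R.T@np.array([s[0],s[1],1]); return -R.T@t, w/np.linalg.norm(w)
def plane(c,u,v,z):
    o,w=ray(c,u,v); return o+w*(z-o[2])/w[2]
def tri(a,b):
    (o1,d1),(o2,d2)=a,b
    s=np.linalg.lstsq(np.c_[d1,-d2],o2-o1,rcond=None)[0]
    p,q=o1+s[0]*d1,o2+s[1]*d2; return (p+q)/2,np.linalg.norm(p-q)
def proj(c,X):
    x=np.array(c["R"])@np.array(X,float)+np.array(c["t"]).ravel(); s=x[:2]/x[2]
    k1=float(np.ravel(c["k1"])[0]); s=s*(1+k1*(s@s)); K=c["K"]
    return K[0,0]*s[0]+K[0,2],K[1,1]*s[1]+K[1,2]
def save(c,n): cv2.imwrite("pics/"+n,c["color"][:,:,::-1])
E
python3 - <<'E'
from h import *
import pickle
for n in("side","top"):
    c=cams.capture(n);save(c,n+"1.png");pickle.dump(c,open(n+"1.pkl","wb"))
    o,w=ray(c,320,200);print(n,o,w,c["k1"])
o=get_obs();print(o)
E
```

```text
side [322.55461426 965.41293822 733.06654903] [ 0.07257118 -0.85119247 -0.51981228] -0.028680266277113006
top [ 281.25849875  -25.72915852 1234.36604321] [ 0.13700496  0.00821061 -0.99053633] -0.06630642963721281
{'time': 0.1, 'joint_positions': array([ 9.94009889e-01,  3.42674561e-01,  1.52489831e+00,  1.77035499e-05,
        1.27542421e+00, -1.45993453e-01]), 'dq': array([ 0.00158477, -0.0024634 , -0.00375672,  0.00025971,  0.00092152,
       -0.00157709]), 'tau': array([ 1.69621737e-03, -4.32005346e+01, -2.44694906e+01,  7.17527303e-02,
        5.26627048e-02, -6.13533484e-05]), 'tool_pos': array([219.00204672, 476.73123096, 217.01140219]), 'tcp_rot': array([-3.14020562e+00, -2.21060258e-04,  2.71079435e+00]), 'contact_force': array([ 0.17406008, -0.46312512,  0.00937372]), 'moment': array([ 0.04552743, -0.0688444 , -0.05402852]), 'finger_force': 0.0, 'grip_width': 91.8261165033516}
```

View pics/side1.png

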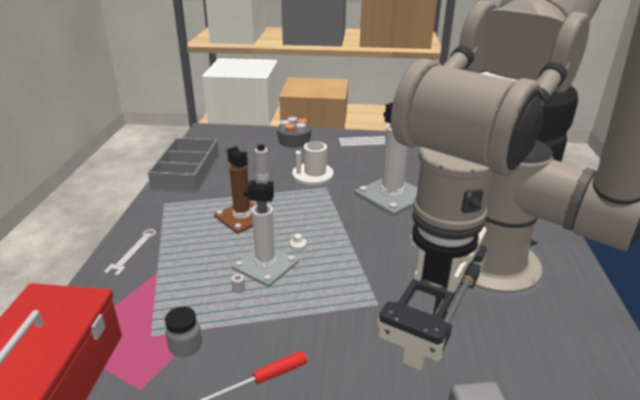

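View pics/top1.png

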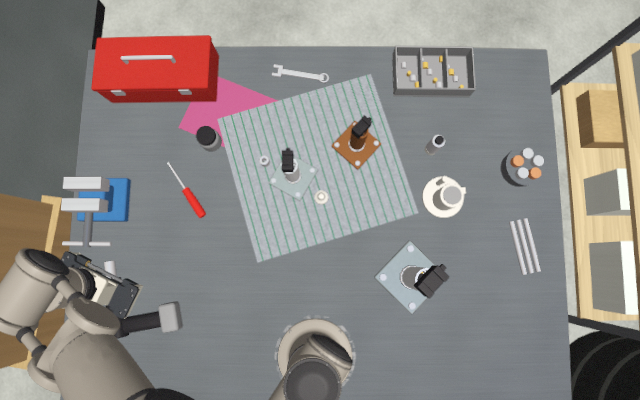

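Candidates in the top view are the grey prop at (292,178) on the mat, the brown one at (357,145) and a larger grey one at (411,277). The job's prop is the grey one at (292,178): it isn't brown, it's the smaller of the two greys, and the socket (264,160) and cap (321,197) stand next to its foot. I'll confirm this in one enlarged crop.

Run:
```python
from h import *
import pickle
t=pickle.load(open("top1.pkl","rb"));s=pickle.load(open("side1.pkl","rb"))
a=cv2.resize(t["color"][135:215,245:345],None,fx=4,fy=4,interpolation=cv2.INTER_CUBIC)
b=cv2.resize(s["color"][170:300,220:320],None,fx=4,fy=4,interpolation=cv2.INTER_CUBIC)
H=520;im=np.zeros((H,800,3),np.uint8);im[:320,:400]=a;im[:520,400:]=b
cv2.imwrite("pics/crop.png",im[:,:,::-1])
for n,p in dict(big=(411,277),small=(292,178)).items(): print(n,plane(t,*p,12))
```

```text
big [ 224.85309509 -280.61620515   12.        ]
small [516.65122352  68.37380941  12.        ]
```

View pics/crop.png

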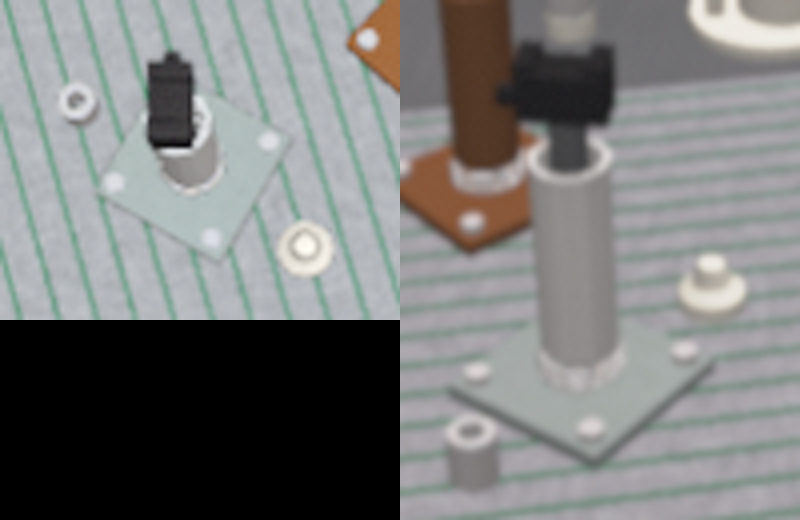

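The crop confirms the smaller grey prop: plate corners at left (270,183), right (317,170) and bottom (300,200), with the tongue pointing up-image at about (288,149). Next I'll work out the numbers.

Run:
```python
from h import *
import pickle
t=pickle.load(open("top1.pkl","rb"));s=pickle.load(open("side1.pkl","rb"))
T=lambda u,v:(245+u/4,135+v/4)
S=lambda u,v:(220+(u-400)/4,170+v/4)
P={k:plane(t,*T(*p),12)[:2] for k,p in dict(L=(101,192),R=(290,142),B=(220,262)).items()}
Q={k:plane(s,*S(*p),12)[:2] for k,p in dict(L=(715,365),R=(450,392),B=(595,465)).items()}
print(P,Q)
L,R,B=P["L"],P["R"],P["B"]
print("len",np.linalg.norm(L-B),np.linalg.norm(R-B),"centre",(L+R)/2)
e=lambda d:np.arctan2(d[1],d[0])
print("edge yaws mod 90",[np.degrees(e(d))%90 for d in (L-B,R-B)], [np.degrees(e(Q[k]-Q['B']))%90 for k in 'LR'])
print("side centre",(Q["L"]+Q["R"])/2, [np.linalg.norm(Q[k]-Q['B']) for k in 'LR'])
# head mask (dark)
for n,c,(x0,y0,x1,y1) in (("top",t,(275,140,303,176)),("side",s,(243,178,277,208))):
    g=c["color"][y0:y1,x0:x1].max(2)<70
    m=cv2.connectedComponentsWithStats(g.astype(np.uint8))
    i=1+np.argmax(m[2][1:,4]);print(n,m[2][i],m[3][i]+[x0,y0])
tf=[(148,66),(190,62),(194,138),(150,138)]
for z in (205,215,225): 
    q=[plane(t,*T(*p),z)[:2] for p in tf]; print(z,np.mean(q,0),np.degrees(e((q[0]+q[1]-q[2]-q[3]))), np.linalg.norm(q[0]+q[1]-q[2]-q[3])/2,np.linalg.norm(q[0]-q[1]),np.linalg.norm(q[2]-q[3]))
print("tri head top? tongue",tri(ray(t,*T(172,57)),ray(s,*S(503,90))))
# outer tube rim top at z155
print("rim side",plane(s,*S(572,160),155))
```

```text
{'L': array([501.39349327, 133.28350099]), 'R': array([539.62446194,  -7.85573243]), 'B': array([448.73478932,  43.7688488 ])} {'L': array([447.33208177,  58.70417611]), 'R': array([592.73662274,  98.70197305]), 'B': array([500.58131018, 151.01803422])}
len 103.85476425675992 104.52765173057395 centre [520.50897761  62.71388428]
edge yaws mod 90 [np.float64(59.53301605930936), np.float64(60.403783774951805)] [np.float64(60.022443161494934), np.float64(60.41666226228462)]
side centre [520.03435225  78.70307458] [np.float64(106.57076862213262), np.float64(105.9696743829648)]
top [  7   9  12  23 221] [287.28054299 160.78733032]
side [  0   3  31  27 517] [259.09284333 192.10831721]
205 [525.38030537  65.22059201] 3.099942049491772 48.150069532799904 26.85027472784916 27.84043045116232
215 [523.00873106  64.33704091] 3.0999420494917636 47.682305224367326 26.589431902258994 27.56996854274109
225 [520.63715675  63.4534898 ] 3.0999420494917604 47.214540915934656 26.3285890766688 27.29950663431986
tri head top? tongue (array([557.15647542,  65.76882279, 192.30928124]), np.float64(0.4060292913541049))
rim side [520.57906352  72.36666137 155.        ]
```

The plate centre is about (520,62), with a plate yaw of -30°. The head yaw is +3°, so it's turned 33° (0.58 rad), which is within the stated range. Head centre z is about 192, and the edges come out at 104–106 mm against 110. I'll raise the tool and move over.

```bash
python3 -m creep '[{"hand":1,"tx":0,"ty":0,"tz":-0.04,"spin":0},{"hand":1,"tx":0,"ty":0,"tz":-0.04,"spin":0},{"hand":1,"tx":-0.0448,"ty":-0.0249,"tz":0,"spin":0},{"hand":1,"tx":-0.0448,"ty":-0.0249,"tz":0,"spin":0},{"hand":1,"tx":-0.0448,"ty":-0.0249,"tz":0,"spin":0}]'
python3 -m creep '[{"hand":1,"tx":-0.0448,"ty":-0.0249,"tz":0,"spin":0},{"hand":1,"tx":-0.0448,"ty":-0.0249,"tz":0,"spin":0},{"hand":1,"tx":-0.0448,"ty":-0.0249,"tz":0,"spin":0},{"hand":1,"tx":-0.0448,"ty":-0.0249,"tz":0,"spin":0},{"hand":1,"tx":-0.0448,"ty":-0.0249,"tz":0,"spin":0}]'
```

```text
time: 0.72
tool_pos: [310.6, 351.7, 297.4]
tcp_rot: [-3.141, -0.0, 2.711]
contact_force: [-0.5, 1.1, 0.5]
grip_width: 91.9
finger_force: 0.0
time: 1.35
tool_pos: [462.3, 144.9, 297.4]
tcp_rot: [-3.142, -0.0, 2.711]
contact_force: [-0.2, 0.2, -0.4]
grip_width: 91.8
finger_force: 0.0
```

```bash
python3 -m creep '[{"hand":1,"tx":-0.044,"ty":-0.0245,"tz":0,"spin":0},{"hand":1,"tx":-0.044,"ty":-0.0245,"tz":0,"spin":0},{"hand":1,"tx":0,"ty":0,"tz":0,"spin":-9.3},{"hand":1,"tx":0,"ty":0,"tz":0,"spin":-9.3},{"hand":1,"tx":0,"ty":0,"tz":0,"spin":-9.2}]'
python3 -m creep '[{"hand":1,"tx":0,"ty":0,"tz":0,"spin":0}]'
python3 - <<'E'
from h import *
import pickle
c=cams.capture("wrist");save(c,"w1.png");pickle.dump(c,open("w1.pkl","wb"))
print(get_obs()["tool_pos"],get_obs()["joint_positions"],proj(c,[522,64,210]))
E
```

```text
time: 1.98
tool_pos: [521.0, 64.9, 297.1]
tcp_rot: [3.141, -0.001, -3.082]
contact_force: [0.9, 0.3, -0.6]
grip_width: 92.0
finger_force: 0.0
time: 2.1
tool_pos: [521.0, 65.1, 297.2]
tcp_rot: [3.141, -0.001, -3.089]
contact_force: [0.2, 0.4, -0.0]
grip_width: 91.8
finger_force: 0.0
[521.02607196  65.12127419 297.32991492] [-2.17288898e-02  2.93356076e-01  1.37422272e+00  8.08445646e-05
  1.47468055e+00 -1.64364632e+00] (np.float64(313.9705245603407), np.float64(200.63490560229297))
```

View pics/w1.png

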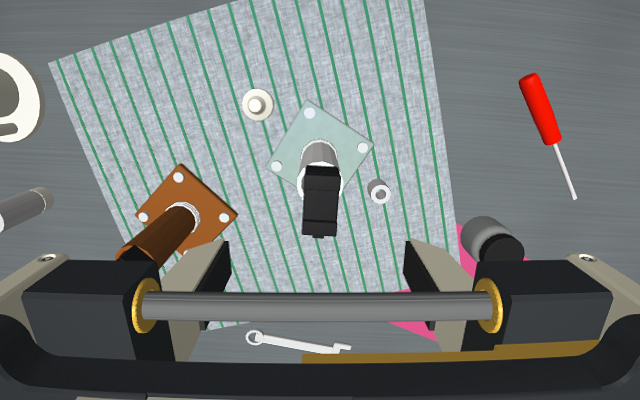

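The wrist view shows the prop's head at (305–341, 166–238) with its tongue at (318,236), the brown head at left well clear, and the socket at (379,190). I'll zoom in on the head for its centre and yaw.

Run:
```python
from h import *
import pickle
c=pickle.load(open("w1.pkl","rb"))
im=c["color"][90:250,255:395].astype(float);im=np.clip(im*1.6+10,0,255).astype(np.uint8)
cv2.imwrite("pics/w1c.png",cv2.resize(im,None,fx=3.75,fy=3.75,interpolation=cv2.INTER_CUBIC)[:,:,::-1])
print(ray(c,320,200))
```

```text
(array([437.16333118,  61.61900689, 464.34425773]), array([ 0.31364256,  0.02671645, -0.9491652 ]))
```

View pics/w1c.png

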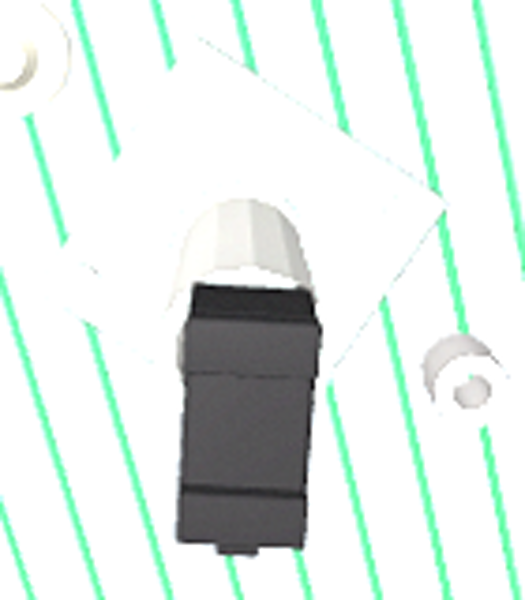

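Run:
```python
from h import *
import pickle
c=pickle.load(open("w1.pkl","rb"))
T=lambda u,v:(255+u/3.75,90+v/3.75)
for z in (205,210,215):
    q=[plane(c,*T(*p),z)[:2] for p in [(178,541),(303,547),(321,320),(187,318)]]
    d=q[0]+q[1]-q[2]-q[3];print(z,np.mean(q,0),np.linalg.norm(d)/2,np.linalg.norm(q[0]-q[1]),np.linalg.norm(q[2]-q[3]),np.degrees(np.arctan2(d[1],d[0])))
P=[plane(c,*T(*p),12)[:2] for p in [(200,38),(445,207)]]
d=P[1]-P[0];print(P,np.linalg.norm(d),np.degrees(np.arctan2(d[1],d[0]))%90)
```

```text
205 [527.949372    69.94048295] 52.10834850179889 28.150571592013854 28.417071600572186 0.05761536317997183
210 [526.1990722   69.78004993] 51.103731145741364 27.607845644686975 27.86920769470919 0.05761536317999448
215 [524.44877239  69.61961692] 50.099113789683884 27.065119697360092 27.321343788846193 0.057615363179985474
[array([450.76982385,  51.47125072]), array([504.79403098, 142.44141598])] 105.80257994670717 59.29530834989487
```

```bash
python3 - <<'E'
from h import *
import pickle
c=pickle.load(open("w1.pkl","rb"))
for z in(290,283): print(proj(c,[521,65.1-46,z]),proj(c,[521,65.1+46,z]))
E
python3 -m creep '[{"hand":1,"tx":-0.002,"ty":0.001,"tz":0.04,"spin":0},{"hand":1,"tx":-0.001,"ty":0.001,"tz":0.03,"spin":0},{"hand":1,"tx":0,"ty":0,"tz":0.02,"spin":0},{"hand":1,"tx":0,"ty":0,"tz":0.015,"spin":0},{"hand":1,"tx":0,"ty":0,"tz":0,"spin":0}]'
python3 - <<'E'
from h import *
import pickle
c=cams.capture("wrist");save(c,"w2.png");pickle.dump(c,open("w2.pkl","wb"))
E
```

```text
(np.float64(234.56425025048938), np.float64(239.25607496869694)) (np.float64(394.63293845694585), np.float64(247.05550232970654))
(np.float64(237.2910307552154), np.float64(234.2286543008802)) (np.float64(392.06677679693314), np.float64(241.81117320750445))
time: 2.78
tool_pos: [523.6, 67.3, 191.8]
tcp_rot: [3.141, -0.002, -3.088]
contact_force: [-0.2, -0.1, 0.6]
grip_width: 91.9
finger_force: 0.0
```

View pics/w2.png

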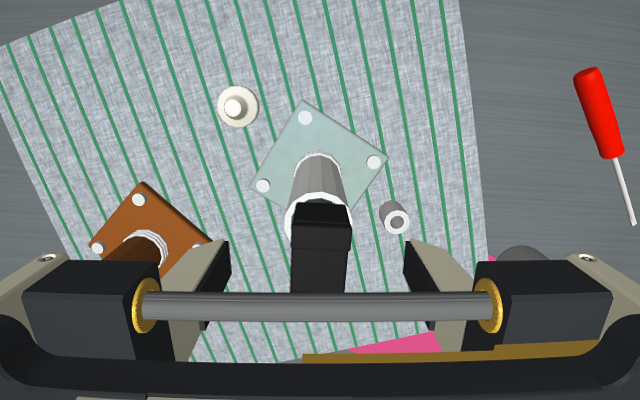

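The fingers' inner edges are at u 228 and 406 (mid 317) and the head is at u 291–351 (mid about 320), so the head is roughly 2 mm to the right (+y). I'll nudge over and close.

```bash
python3 -m creep '[{"hand":1,"tx":0,"ty":0.002,"tz":0.003,"spin":0},{"hand":0.4,"tx":0,"ty":0,"tz":0,"spin":0},{"hand":0.35,"tx":0,"ty":0,"tz":0,"spin":0},{"hand":0.32,"tx":0,"ty":0,"tz":0,"spin":0},{"hand":0.32,"tx":0,"ty":0,"tz":0,"spin":0}]'
python3 -m creep '[{"hand":0.2,"tx":0,"ty":0,"tz":0,"spin":0},{"hand":0.0,"tx":0,"ty":0,"tz":0,"spin":0},{"hand":0,"tx":0,"ty":0,"tz":0,"spin":0},{"hand":0,"tx":0,"ty":0,"tz":0,"spin":0}]'
```

```text
time: 3.45
tool_pos: [524.0, 69.3, 189.7]
tcp_rot: [3.142, 0.0, -3.087]
contact_force: [-0.0, -0.4, -0.1]
grip_width: 56.2
finger_force: 0.0
time: 3.95
tool_pos: [524.0, 69.1, 189.6]
tcp_rot: [-3.141, 0.0, -3.087]
contact_force: [0.5, -0.9, 0.3]
grip_width: 28.2
finger_force: 29.4
```

Gripped at 28.2 mm with almost no side load. Now I'll turn it clockwise 33° slowly.

```bash
python3 -m creep '[{"hand":0,"tx":0,"ty":0,"tz":0,"spin":4},{"hand":0,"tx":0,"ty":0,"tz":0,"spin":4},{"hand":0,"tx":0,"ty":0,"tz":0,"spin":4},{"hand":0,"tx":0,"ty":0,"tz":0,"spin":4}]'
python3 -m creep '[{"hand":0,"tx":0,"ty":0,"tz":0,"spin":4},{"hand":0,"tx":0,"ty":0,"tz":0,"spin":4},{"hand":0,"tx":0,"ty":0,"tz":0,"spin":4},{"hand":0,"tx":0,"ty":0,"tz":0,"spin":5},{"hand":0,"tx":0,"ty":0,"tz":0,"spin":0}]'
python3 -c "
from plant import get_obs;o=get_obs();print(o['contact_force'],o['moment'],o['tcp_rot'])"
```

```text
time: 4.45
tool_pos: [524.1, 69.1, 189.7]
tcp_rot: [-3.141, 0.0, 2.915]
contact_force: [0.2, -1.5, 0.6]
grip_width: 28.1
finger_force: 29.2
time: 5.08
tool_pos: [524.0, 69.1, 189.7]
tcp_rot: [-3.141, 0.0, 2.621]
contact_force: [-0.6, -1.8, 1.0]
grip_width: 27.7
finger_force: 29.4
[-0.5754286  -1.83779532  0.9861753 ] [-0.35793157  0.00276016 -0.01065312] [-3.14129154e+00  2.20443789e-04  2.62074284e+00]
```

```bash
python3 -m creep '[{"hand":0,"tx":0,"ty":0,"tz":-0.001,"spin":0},{"hand":0,"tx":0,"ty":0,"tz":-0.001,"spin":0},{"hand":0,"tx":0,"ty":0,"tz":-0.001,"spin":0},{"hand":0,"tx":0,"ty":0,"tz":-0.001,"spin":0}]'
python3 -m creep '[{"hand":0,"tx":0,"ty":0,"tz":-0.001,"spin":0},{"hand":0,"tx":0,"ty":0,"tz":-0.001,"spin":0},{"hand":0,"tx":0,"ty":0,"tz":-0.001,"spin":0}]'
```

```text
time: 5.58
tool_pos: [523.7, 69.2, 193.3]
tcp_rot: [-3.141, -0.001, 2.62]
contact_force: [1.0, -2.8, -6.9]
grip_width: 27.9
finger_force: 29.4
time: 5.95
tool_pos: [523.9, 69.2, 196.7]
tcp_rot: [-3.142, -0.0, 2.62]
contact_force: [0.8, -2.0, -6.3]
grip_width: 28.0
finger_force: 29.4
```

```bash
python3 -m creep '[{"hand":0,"tx":0,"ty":0,"tz":-0.001,"spin":0},{"hand":0,"tx":0,"ty":0,"tz":-0.001,"spin":0}]'; python3 -m creep '[{"hand":0,"tx":0,"ty":0,"tz":-0.001,"spin":0}]'
```

```text
time: 6.2
tool_pos: [523.9, 69.2, 198.7]
tcp_rot: [-3.142, -0.0, 2.62]
contact_force: [0.4, -1.8, -5.9]
grip_width: 27.8
finger_force: 29.4
time: 6.32
tool_pos: [524.0, 69.3, 199.7]
tcp_rot: [3.142, 0.0, 2.62]
contact_force: [-0.6, -3.3, -5.6]
grip_width: 28.1
finger_force: 29.4
```

```bash
python3 -m creep '[{"hand":0,"tx":0,"ty":0,"tz":-0.001,"spin":0}]';python3 -m creep '[{"hand":0,"tx":0,"ty":0,"tz":-0.001,"spin":0}]';python3 -m creep '[{"hand":0,"tx":0,"ty":0,"tz":-0.001,"spin":0}]'
```

```text
time: 6.45
tool_pos: [524.0, 69.3, 200.7]
tcp_rot: [3.142, -0.0, 2.62]
contact_force: [-0.7, -1.8, -5.8]
grip_width: 28.2
finger_force: 29.4
time: 6.58
tool_pos: [524.0, 69.3, 201.7]
tcp_rot: [3.142, -0.0, 2.62]
contact_force: [-0.0, -1.2, -6.6]
grip_width: 28.0
finger_force: 29.4
time: 6.7
tool_pos: [524.0, 69.3, 202.7]
tcp_rot: [3.141, 0.0, 2.62]
contact_force: [-0.6, -2.7, -6.2]
grip_width: 28.0
finger_force: 29.4
```

```bash
python3 -m creep '[{"hand":0,"tx":0,"ty":0,"tz":-0.001,"spin":0}]';python3 -m creep '[{"hand":0,"tx":0,"ty":0,"tz":-0.001,"spin":0}]'
```

```text
time: 6.82
tool_pos: [524.1, 69.3, 203.8]
tcp_rot: [3.141, 0.0, 2.62]
contact_force: [-0.6, -2.4, -4.5]
grip_width: 28.2
finger_force: 29.4
time: 6.95
tool_pos: [524.2, 69.3, 205.1]
tcp_rot: [3.141, 0.001, 2.62]
contact_force: [-0.3, -1.8, -0.3]
grip_width: 27.8
finger_force: 29.4
```

The force dropped to nearly 0 at TCP z 205, so the button has probably snapped out. I'll probe up gently for the stop.

```bash
python3 -m creep '[{"hand":0,"tx":0,"ty":0,"tz":-0.001,"spin":0}]';python3 -m creep '[{"hand":0,"tx":0,"ty":0,"tz":0,"spin":0}]'
```

```text
time: 7.08
tool_pos: [524.4, 69.2, 206.4]
tcp_rot: [3.141, 0.001, 2.62]
contact_force: [0.3, -3.0, -1.6]
grip_width: 28.0
finger_force: 29.4
time: 7.2
tool_pos: [524.3, 69.3, 206.1]
tcp_rot: [3.141, 0.001, 2.62]
contact_force: [-0.3, -2.6, 0.2]
grip_width: 28.4
finger_force: 29.4
```

```bash
python3 -m creep '[{"hand":0,"tx":0,"ty":0,"tz":-0.001,"spin":0}]';python3 -m creep '[{"hand":0,"tx":0,"ty":0,"tz":0,"spin":0}]'
```

```text
time: 7.32
tool_pos: [524.0, 69.2, 206.7]
tcp_rot: [3.141, 0.0, 2.62]
contact_force: [-0.1, -1.7, -3.1]
grip_width: 27.9
finger_force: 29.4
time: 7.45
tool_pos: [524.0, 69.3, 206.6]
tcp_rot: [3.141, 0.0, 2.62]
contact_force: [0.1, -3.1, -2.4]
grip_width: 27.7
finger_force: 29.4
```

```bash
python3 -m creep '[{"hand":0,"tx":0,"ty":0,"tz":-0.001,"spin":0}]';python3 -m creep '[{"hand":0,"tx":0,"ty":0,"tz":0,"spin":0}]'
```

```text
time: 7.58
tool_pos: [523.9, 69.3, 207.3]
tcp_rot: [-3.141, -0.0, 2.62]
contact_force: [1.2, -2.7, -3.5]
grip_width: 28.1
finger_force: 29.4
time: 7.7
tool_pos: [524.0, 69.4, 207.5]
tcp_rot: [3.141, -0.0, 2.62]
contact_force: [0.3, -2.6, 0.4]
grip_width: 28.2
finger_force: 29.6
```

```bash
python3 -m creep '[{"hand":0,"tx":0,"ty":0,"tz":-0.001,"spin":0}]';python3 -m creep '[{"hand":0,"tx":0,"ty":0,"tz":0,"spin":0}]'
```

```text
time: 7.82
tool_pos: [523.9, 69.4, 208.6]
tcp_rot: [3.141, -0.0, 2.62]
contact_force: [0.2, -2.5, -4.4]
grip_width: 27.5
finger_force: 30.0
time: 7.95
tool_pos: [523.9, 69.4, 208.6]
tcp_rot: [3.141, -0.0, 2.62]
contact_force: [1.1, -1.2, -4.0]
grip_width: 27.7
finger_force: 30.0
```

```bash
python3 -m creep '[{"hand":0,"tx":0,"ty":0,"tz":-0.001,"spin":0}]';python3 -m creep '[{"hand":0,"tx":0,"ty":0,"tz":0,"spin":0}]'
```

```text
time: 8.07
tool_pos: [523.8, 69.4, 209.3]
tcp_rot: [-3.142, -0.001, 2.62]
contact_force: [0.6, -1.7, -8.2]
grip_width: 27.8
finger_force: 30.0
time: 8.2
tool_pos: [523.8, 69.4, 209.2]
tcp_rot: [-3.141, -0.001, 2.62]
contact_force: [0.4, -1.5, -7.1]
grip_width: 27.7
finger_force: 30.0
```

```bash
python3 -m creep '[{"hand":0,"tx":0,"ty":0,"tz":-0.001,"spin":0}]';python3 -m creep '[{"hand":0,"tx":0,"ty":0,"tz":0,"spin":0}]'
```

```text
time: 8.32
tool_pos: [523.7, 69.4, 210.0]
tcp_rot: [-3.141, -0.001, 2.62]
contact_force: [0.8, -1.5, -11.2]
grip_width: 27.2
finger_force: 30.0
time: 8.45
tool_pos: [523.7, 69.4, 210.0]
tcp_rot: [-3.141, -0.001, 2.62]
contact_force: [1.6, -0.5, -11.8]
grip_width: 27.6
finger_force: 30.0
```

It's at the hard stop (11.8 N, more than any sliding force), so the button is locked. Now I'll press down.

```bash
python3 -m creep '[{"hand":0,"tx":0,"ty":0,"tz":0.001,"spin":0},{"hand":0,"tx":0,"ty":0,"tz":0.001,"spin":0},{"hand":0,"tx":0,"ty":0,"tz":0.001,"spin":0},{"hand":0,"tx":0,"ty":0,"tz":0.001,"spin":0},{"hand":0,"tx":0,"ty":0,"tz":0.001,"spin":0}]';python3 -m creep '[{"hand":0,"tx":0,"ty":0,"tz":0.001,"spin":0},{"hand":0,"tx":0,"ty":0,"tz":0,"spin":0}]'
```

```text
time: 9.07
tool_pos: [524.5, 69.2, 206.8]
tcp_rot: [3.141, 0.002, 2.62]
contact_force: [-0.9, -1.4, 4.6]
grip_width: 27.9
finger_force: 30.0
time: 9.32
tool_pos: [524.0, 69.3, 204.5]
tcp_rot: [3.141, 0.0, 2.62]
contact_force: [0.3, 0.2, 3.0]
grip_width: 27.2
finger_force: 30.0
```

```bash
python3 -m creep '[{"hand":0,"tx":0,"ty":0,"tz":0.001,"spin":0},{"hand":0,"tx":0,"ty":0,"tz":0,"spin":0}]'
```

```text
time: 9.57
tool_pos: [524.0, 69.3, 203.4]
tcp_rot: [3.141, -0.0, 2.62]
contact_force: [-0.2, -1.8, 3.1]
grip_width: 27.9
finger_force: 30.0
```

```bash
python3 -m creep '[{"hand":0,"tx":0,"ty":0,"tz":0.001,"spin":0},{"hand":0,"tx":0,"ty":0,"tz":0,"spin":0}]'
```

```text
time: 9.82
tool_pos: [524.0, 69.3, 202.5]
tcp_rot: [3.141, -0.0, 2.62]
contact_force: [0.5, -0.7, -0.2]
grip_width: 27.8
finger_force: 30.0
```

```bash
python3 -m creep '[{"hand":0,"tx":0,"ty":0,"tz":0.001,"spin":0},{"hand":0,"tx":0,"ty":0,"tz":0,"spin":0}]'
```

```text
time: 10.07
tool_pos: [523.9, 69.3, 201.5]
tcp_rot: [3.141, -0.0, 2.62]
contact_force: [0.6, -1.3, 1.5]
grip_width: 27.7
finger_force: 30.0
```

The free travel is longer than expected, so I'll look before pressing on.

Run:
```python
from h import *
import pickle
s=cams.capture("side");w=cams.capture("wrist");pickle.dump(s,open("side2.pkl","wb"))
im=np.zeros((600,800,3),np.uint8)
im[:,:400]=cv2.resize(s["color"][150:300,220:320],(400,600),interpolation=cv2.INTER_CUBIC)
im[:400,400:]=cv2.resize(w["color"][90:290,220:420],(400,400),interpolation=cv2.INTER_CUBIC)
cv2.imwrite("pics/c2.png",im[:,:,::-1])
```

```text
(no output)
```

View pics/c2.png

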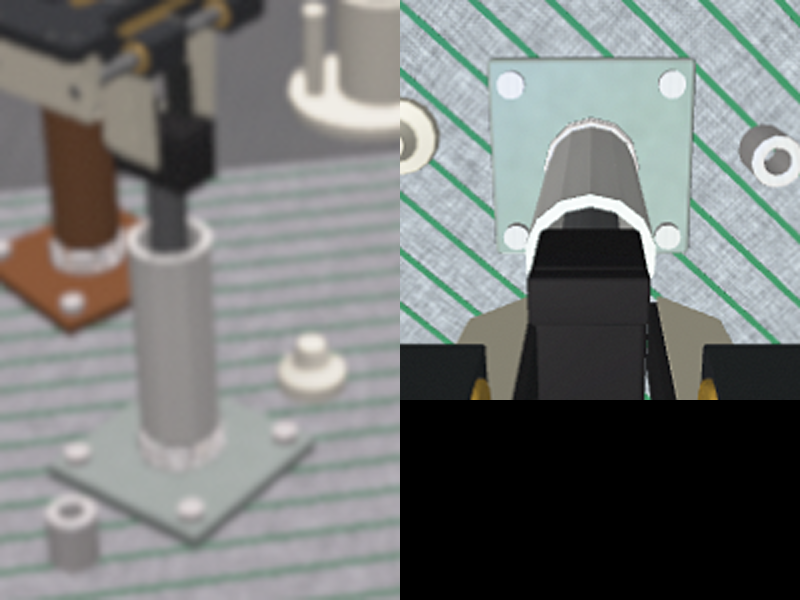

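The head is squared up with the plate (edges parallel in the wrist view) and sits roughly 28 mm clear of the rim, so the tube did follow the hand. I'll go up again in small steps to read the force profile.

```bash
f="grep -E tool_pos|contact"
python3 -m creep '[{"hand":0,"tx":0,"ty":0,"tz":0,"spin":0},{"hand":0,"tx":0,"ty":0,"tz":0,"spin":0}]'|$f
python3 -m creep '[{"hand":0,"tx":0,"ty":0,"tz":-0.001,"spin":0},{"hand":0,"tx":0,"ty":0,"tz":0,"spin":0}]'|$f
python3 -m creep '[{"hand":0,"tx":0,"ty":0,"tz":-0.001,"spin":0},{"hand":0,"tx":0,"ty":0,"tz":0,"spin":0}]'|$f
python3 -m creep '[{"hand":0,"tx":0,"ty":0,"tz":-0.001,"spin":0},{"hand":0,"tx":0,"ty":0,"tz":0,"spin":0}]'|$f
```

```text
tool_pos: [524.0, 69.3, 201.6]
contact_force: [-0.4, -1.2, 1.0]
tool_pos: [523.7, 69.3, 202.1]
contact_force: [0.2, -0.4, -3.1]
tool_pos: [523.6, 69.3, 203.0]
contact_force: [0.9, -1.1, -8.0]
tool_pos: [523.5, 69.3, 203.8]
contact_force: [1.0, -0.2, -13.0]
```

Going up is now hard at z 203–204, though it was free to 208 before. In c2 the head's rear top edge is at row 229 (about 224 expected). So the button is locked and the pads slid down about 6 mm on the head when I pushed. I'll unload, open, rise and press from above with closed fingertips. After opening I'll measure the head's height.

```bash
python3 -m creep '[{"hand":0,"tx":0,"ty":0,"tz":0.001,"spin":0},{"hand":0,"tx":0,"ty":0,"tz":0.001,"spin":0},{"hand":0,"tx":0,"ty":0,"tz":0,"spin":0}]'
python3 -m creep '[{"hand":0.5,"tx":0,"ty":0,"tz":0,"spin":0},{"hand":0.7,"tx":0,"ty":0,"tz":0,"spin":0},{"hand":1,"tx":0,"ty":0,"tz":0,"spin":0},{"hand":1,"tx":0,"ty":0,"tz":0,"spin":0}]'
python3 -m creep '[{"hand":1,"tx":0,"ty":0,"tz":-0.03,"spin":0},{"hand":1,"tx":0,"ty":0,"tz":-0.04,"spin":0},{"hand":1,"tx":0,"ty":0,"tz":-0.04,"spin":0},{"hand":1,"tx":0,"ty":0,"tz":0,"spin":0}]'
python3 - <<'E'
from h import *
import pickle
s=cams.capture("side");w=cams.capture("wrist");t=cams.capture("top")
pickle.dump((s,w,t),open("swt.pkl","wb"))
im=np.zeros((600,800,3),np.uint8)
im[:,:400]=cv2.resize(s["color"][150:240,230:290],(400,600),interpolation=cv2.INTER_CUBIC)
im[:600,400:]=cv2.resize(w["color"][110:260,270:370],(400,600),interpolation=cv2.INTER_CUBIC)
cv2.imwrite("pics/c3.png",im[:,:,::-1])
E
```

```text
time: 11.55
tool_pos: [524.0, 69.2, 203.1]
tcp_rot: [3.141, 0.001, 2.62]
contact_force: [0.1, -1.1, -6.9]
grip_width: 27.4
finger_force: 30.0
time: 12.05
tool_pos: [524.1, 69.3, 202.9]
tcp_rot: [3.141, 0.0, 2.62]
contact_force: [0.3, -0.4, 0.2]
grip_width: 63.3
finger_force: 0.0
time: 12.55
tool_pos: [525.3, 69.3, 315.9]
tcp_rot: [3.138, 0.006, 2.62]
contact_force: [0.8, 0.3, 0.3]
grip_width: 91.7
finger_force: 0.0
```

View pics/c3.png

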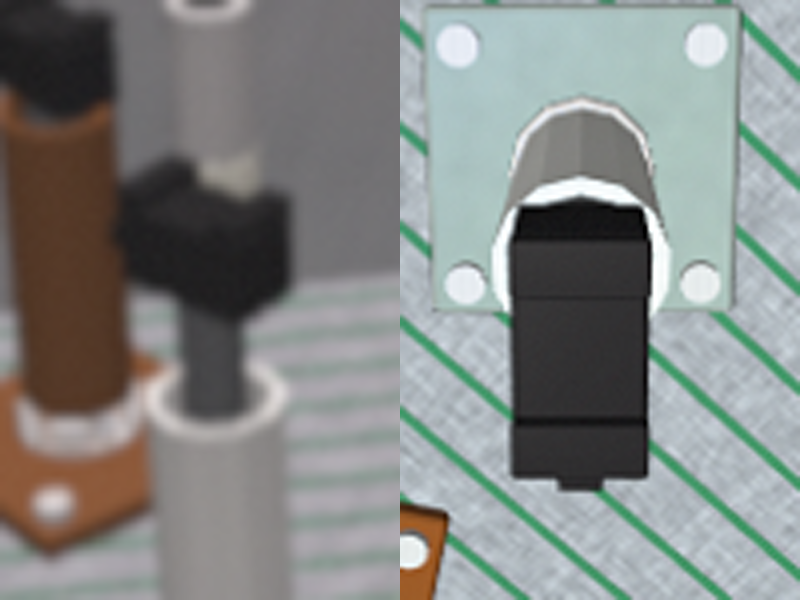

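Run:
```python
from h import *
import pickle
s,w,t=pickle.load(open("swt.pkl","rb"))
s1=pickle.load(open("side1.pkl","rb"))
for cx,cy in((520.5,63),(524,69)):
    X=np.array([cx-14.6,cy+24.6])
    print("bottom z by side:",[(z,np.round(proj(s,[*X,z]),1)) for z in (180,190,200)])
T=lambda u,v:(270+(u-400)/4,110+v/4)
q=[(511,477),(647,478),(651,240),(512,240)]
for z in (220,230,240):
    p=[plane(w,*T(*a),z)[:2] for a in q];d=p[0]+p[1]-p[2]-p[3]
    print(z,np.mean(p,0),np.linalg.norm(d)/2,np.linalg.norm(p[0]-p[1]),np.linalg.norm(p[2]-p[3]),np.degrees(np.arctan2(d[1],d[0])))
# head/wrist vs side triangulation of near top corner (rear, +y): wrist (651,240), side (212,207)
S=lambda u,v:(230+u/6.667,150+v/6.667)
print(tri(ray(w,*T(651,240)),ray(s,*S(212,207))), tri(ray(w,*T(580,485)),ray(s,*S(120,200))))
```

```text
bottom z by side: [(180, array([268. , 204.2])), (190, array([267.8, 200.1])), (200, array([267.5, 195.9]))]
bottom z by side: [(180, array([265.8, 205.6])), (190, array([265.6, 201.5])), (200, array([265.3, 197.3]))]
220 [526.67765423  67.69930536] 51.3022360406215 28.672388262828033 27.64644079205608 -30.49681592544609
230 [523.77369179  69.41170997] 49.332979122214226 27.571787132906127 26.585221067520443 -30.49681592544618
240 [520.86972935  71.12411459] 47.36372220380712 26.47118600298415 25.524001342984818 -30.496815925446153
(array([511.05982226,  94.30066604, 237.65804992]), np.float64(7.236206775948858)) (array([552.74895771,  52.9595512 , 215.42683237]), np.float64(1.183425045759287))
```

The head's bottom is at 196–199 and its tongue at 215, so the head centre is about 215 mm (given 217±10). That confirms the button is out, and the head yaw of -30.5° is in line. The top is at about 233. I'll close the fingers and press on the top.

```bash
python3 -m creep '[{"hand":0,"tx":0,"ty":0,"tz":0,"spin":0},{"hand":0,"tx":0,"ty":0,"tz":0,"spin":0},{"hand":0,"tx":0,"ty":0,"tz":0,"spin":0},{"hand":0,"tx":0,"ty":0,"tz":0,"spin":0},{"hand":0,"tx":0,"ty":0,"tz":0,"spin":0}]'
python3 -m creep '[{"hand":0,"tx":0,"ty":0,"tz":0.03,"spin":0},{"hand":0,"tx":0,"ty":0,"tz":0.02,"spin":0},{"hand":0,"tx":0,"ty":0,"tz":0.006,"spin":0},{"hand":0,"tx":0,"ty":0,"tz":0,"spin":0},{"hand":0,"tx":0,"ty":0,"tz":0,"spin":0}]'
```

```text
time: 13.32
tool_pos: [524.0, 69.3, 312.6]
tcp_rot: [3.142, 0.0, 2.62]
contact_force: [0.3, 0.0, -0.5]
grip_width: 46.4
finger_force: 0.0
time: 13.95
tool_pos: [524.5, 69.3, 257.6]
tcp_rot: [3.141, 0.002, 2.62]
contact_force: [-0.6, -0.1, 1.0]
grip_width: 0.6
finger_force: 0.0
```

```bash
f="grep -E tool_pos|contact"
python3 -m creep '[{"hand":0,"tx":0,"ty":0,"tz":0.002,"spin":0},{"hand":0,"tx":0,"ty":0,"tz":0,"spin":0}]'|$f
python3 -m creep '[{"hand":0,"tx":0,"ty":0,"tz":0.002,"spin":0},{"hand":0,"tx":0,"ty":0,"tz":0,"spin":0}]'|$f
```

```text
tool_pos: [524.0, 69.3, 254.8]
contact_force: [0.2, 0.1, 0.1]
tool_pos: [523.9, 69.3, 252.5]
contact_force: [-0.2, 0.4, 0.3]
```

```bash
f="grep -E tool_pos|contact"
python3 -m creep '[{"hand":0,"tx":0,"ty":0,"tz":0.001,"spin":0},{"hand":0,"tx":0,"ty":0,"tz":0,"spin":0}]'|$f
python3 -m creep '[{"hand":0,"tx":0,"ty":0,"tz":0.001,"spin":0},{"hand":0,"tx":0,"ty":0,"tz":0,"spin":0}]'|$f
```

```text
tool_pos: [523.9, 69.3, 251.5]
contact_force: [-0.1, -0.2, 0.7]
tool_pos: [523.9, 69.3, 250.5]
contact_force: [-0.6, -0.1, -0.0]
```

```bash
f="grep -E tool_pos|contact"
python3 -m creep '[{"hand":0,"tx":0,"ty":0,"tz":0.001,"spin":0},{"hand":0,"tx":0,"ty":0,"tz":0,"spin":0}]'|$f
python3 -m creep '[{"hand":0,"tx":0,"ty":0,"tz":0.001,"spin":0},{"hand":0,"tx":0,"ty":0,"tz":0,"spin":0}]'|$f
```

```text
tool_pos: [524.0, 69.3, 249.5]
contact_force: [-0.5, 0.5, 0.2]
tool_pos: [523.9, 69.2, 248.5]
contact_force: [0.4, -0.0, 0.4]
```

```bash
f="grep -E tool_pos|contact"
python3 -m creep '[{"hand":0,"tx":0,"ty":0,"tz":0.001,"spin":0},{"hand":0,"tx":0,"ty":0,"tz":0,"spin":0}]'|$f
python3 -m creep '[{"hand":0,"tx":0,"ty":0,"tz":0.001,"spin":0},{"hand":0,"tx":0,"ty":0,"tz":0,"spin":0}]'|$f
```

```text
tool_pos: [523.9, 69.3, 247.5]
contact_force: [-0.1, -0.1, 0.6]
tool_pos: [523.9, 69.3, 246.5]
contact_force: [0.7, 0.3, -0.1]
```

```bash
f="grep -E tool_pos|contact"
python3 -m creep '[{"hand":0,"tx":0,"ty":0,"tz":0.001,"spin":0},{"hand":0,"tx":0,"ty":0,"tz":0,"spin":0}]'|$f
python3 -m creep '[{"hand":0,"tx":0,"ty":0,"tz":0.001,"spin":0},{"hand":0,"tx":0,"ty":0,"tz":0,"spin":0}]'|$f
```

```text
tool_pos: [523.9, 69.3, 245.5]
contact_force: [-0.3, 0.5, -0.0]
tool_pos: [523.9, 69.3, 244.6]
contact_force: [-0.2, -0.4, -0.4]
```

```bash
f="grep -E tool_pos|contact"
python3 -m creep '[{"hand":0,"tx":0,"ty":0,"tz":0.001,"spin":0},{"hand":0,"tx":0,"ty":0,"tz":0,"spin":0}]'|$f
```

```text
tool_pos: [523.9, 69.3, 243.5]
contact_force: [-0.4, -0.0, 0.4]
```

```bash
f="grep -E tool_pos|contact"
python3 -m creep '[{"hand":0,"tx":0,"ty":0,"tz":0.001,"spin":0},{"hand":0,"tx":0,"ty":0,"tz":0,"spin":0}]'|$f
```

```text
tool_pos: [523.9, 69.3, 242.5]
contact_force: [-0.0, 0.5, 1.3]
```

```bash
f="grep -E tool_pos|contact"
python3 -m creep '[{"hand":0,"tx":0,"ty":0,"tz":0.001,"spin":0},{"hand":0,"tx":0,"ty":0,"tz":0,"spin":0}]'|$f
```

```text
tool_pos: [523.9, 69.3, 241.5]
contact_force: [0.5, -0.2, 0.7]
```

```bash
f="grep -E tool_pos|contact"
python3 -m creep '[{"hand":0,"tx":0,"ty":0,"tz":0.001,"spin":0},{"hand":0,"tx":0,"ty":0,"tz":0,"spin":0}]'|$f
```

```text
tool_pos: [523.9, 69.3, 240.5]
contact_force: [-0.4, 0.2, 0.1]
```

```bash
f="grep -E tool_pos|contact"
python3 -m creep '[{"hand":0,"tx":0,"ty":0,"tz":0.001,"spin":0},{"hand":0,"tx":0,"ty":0,"tz":0,"spin":0}]'|$f
```

```text
tool_pos: [523.9, 69.3, 239.5]
contact_force: [1.6, 0.2, 0.2]
```

```bash
f="grep -E tool_pos|contact"
python3 -m creep '[{"hand":0,"tx":0,"ty":0,"tz":0.001,"spin":0},{"hand":0,"tx":0,"ty":0,"tz":0,"spin":0}]'|$f
```

```text
tool_pos: [523.9, 69.3, 238.5]
contact_force: [1.5, 0.6, 0.4]
```

```bash
f="grep -E tool_pos|contact"
python3 -m creep '[{"hand":0,"tx":0,"ty":0,"tz":0.001,"spin":0},{"hand":0,"tx":0,"ty":0,"tz":0,"spin":0}]'|$f
```

```text
tool_pos: [523.9, 69.3, 237.5]
contact_force: [-0.3, 0.6, 0.2]
```

```bash
f="grep -E tool_pos|contact"
python3 -m creep '[{"hand":0,"tx":0,"ty":0,"tz":0.001,"spin":0},{"hand":0,"tx":0,"ty":0,"tz":0,"spin":0}]'|$f
```

```text
tool_pos: [523.9, 69.3, 236.5]
contact_force: [-0.4, -0.3, 0.4]
```

```bash
f="grep -E tool_pos|contact"
python3 -m creep '[{"hand":0,"tx":0,"ty":0,"tz":0.001,"spin":0},{"hand":0,"tx":0,"ty":0,"tz":0,"spin":0}]'|$f
```

```text
tool_pos: [523.9, 69.3, 235.5]
contact_force: [1.0, 0.3, 0.2]
```

Run:
```python
from h import *
import pickle
s=cams.capture("side");w=cams.capture("wrist")
pickle.dump((s,w),open("sw4.pkl","wb"))
im=np.zeros((600,800,3),np.uint8)
im[:,:400]=cv2.resize(s["color"][150:240,230:290],(400,600),interpolation=cv2.INTER_CUBIC)
im[:600,400:]=cv2.resize(w["color"][180:330,270:370],(400,600),interpolation=cv2.INTER_CUBIC)
cv2.imwrite("pics/c4.png",np.clip(im[:,:,::-1].astype(float)*1.4,0,255).astype(np.uint8))
```

```text
(no output)
```

View pics/c4.png

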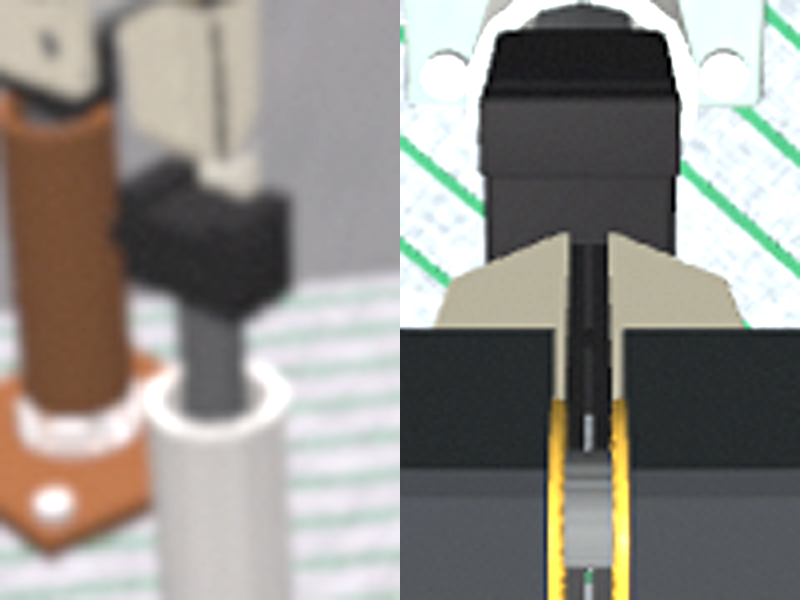

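The head still stands in the same place (bottom corner at (232,318) in the crop, unchanged). The crop shows it's a saddle, with raised ends and a lower middle, and the closed fingers at (230,100) are going down into that notch. I'll continue to the notch floor.

```bash
f="grep -E tool_pos|contact"
python3 -m creep '[{"hand":0,"tx":0,"ty":0,"tz":0.001,"spin":0},{"hand":0,"tx":0,"ty":0,"tz":0,"spin":0}]'|$f
```

```text
tool_pos: [523.9, 69.3, 234.5]
contact_force: [0.6, -0.8, -0.2]
```

```bash
f="grep -E tool_pos|contact"
python3 -m creep '[{"hand":0,"tx":0,"ty":0,"tz":0.001,"spin":0},{"hand":0,"tx":0,"ty":0,"tz":0,"spin":0}]'|$f
```

```text
tool_pos: [523.9, 69.3, 233.5]
contact_force: [-0.4, -0.1, -0.3]
```

```bash
f="grep -E tool_pos|contact"
python3 -m creep '[{"hand":0,"tx":0,"ty":0,"tz":0.001,"spin":0},{"hand":0,"tx":0,"ty":0,"tz":0,"spin":0}]'|$f
```

```text
tool_pos: [523.9, 69.3, 232.5]
contact_force: [0.7, -0.3, -0.7]
```

```bash
f="grep -E tool_pos|contact"
python3 -m creep '[{"hand":0,"tx":0,"ty":0,"tz":0.001,"spin":0},{"hand":0,"tx":0,"ty":0,"tz":0,"spin":0}]'|$f
```

```text
tool_pos: [523.9, 69.2, 231.5]
contact_force: [-0.3, -0.3, -0.2]
```

```bash
f="grep -E tool_pos|contact"
python3 -m creep '[{"hand":0,"tx":0,"ty":0,"tz":0.001,"spin":0},{"hand":0,"tx":0,"ty":0,"tz":0,"spin":0}]'|$f
```

```text
tool_pos: [523.9, 69.3, 230.5]
contact_force: [0.1, 0.3, 0.1]
```

```bash
f="grep -E tool_pos|contact"
python3 -m creep '[{"hand":0,"tx":0,"ty":0,"tz":0.001,"spin":0},{"hand":0,"tx":0,"ty":0,"tz":0,"spin":0}]'|$f
```

```text
tool_pos: [523.9, 69.3, 229.5]
contact_force: [0.4, 0.1, 0.8]
```

```bash
f="grep -E tool_pos|contact"
python3 -m creep '[{"hand":0,"tx":0,"ty":0,"tz":0.001,"spin":0},{"hand":0,"tx":0,"ty":0,"tz":0,"spin":0}]'|$f
```

```text
tool_pos: [523.9, 69.3, 228.5]
contact_force: [-0.4, 0.5, 1.4]
```

```bash
f="grep -E tool_pos|contact"
python3 -m creep '[{"hand":0,"tx":0,"ty":0,"tz":0.001,"spin":0},{"hand":0,"tx":0,"ty":0,"tz":0,"spin":0}]'|$f
```

```text
tool_pos: [523.9, 69.3, 227.5]
contact_force: [0.3, -0.4, -1.1]
```

```bash
f="grep -E tool_pos|contact"
python3 -m creep '[{"hand":0,"tx":0,"ty":0,"tz":0.001,"spin":0},{"hand":0,"tx":0,"ty":0,"tz":0,"spin":0}]'|$f
```

```text
tool_pos: [523.9, 69.3, 226.5]
contact_force: [0.0, -0.1, -0.1]
```

Run:
```python
from h import *
import pickle
s0=pickle.load(open("swt.pkl","rb"))[0]; s4=pickle.load(open("sw4.pkl","rb"))[0]
s=cams.capture("side"); pickle.dump(s,open("s5.pkl","rb".replace('r','w')))
for c in (s0,s4,s):
    g=c["color"][185:206,250:272].astype(float).mean(2)   # head lower edge gradient
    gr=np.diff(g[:,4:8].mean(1)); gr2=np.diff(g[:,15:20].mean(1)); print(np.round(g[:,5],0).astype(int))
im=cv2.resize(s["color"][140:215,235:285],(400,600),interpolation=cv2.INTER_CUBIC)
cv2.imwrite("pics/c5.png",np.clip(im[:,:,::-1].astype(float)*1.5,0,255).astype(np.uint8))
```

```text
[ 33  30  32  30  30  33  30  34  52  88 121 136 137 145 155 156 149 141
 143 152 168]
[ 32  30  33  32  32  32  32  33  50  86 121 135 136 145 155 156 148 140
 142 152 169]
[ 33  31  30  31  33  32  30  32  50  88 122 135 136 144 154 156 148 140
 143 152 168]
```

View pics/c5.png

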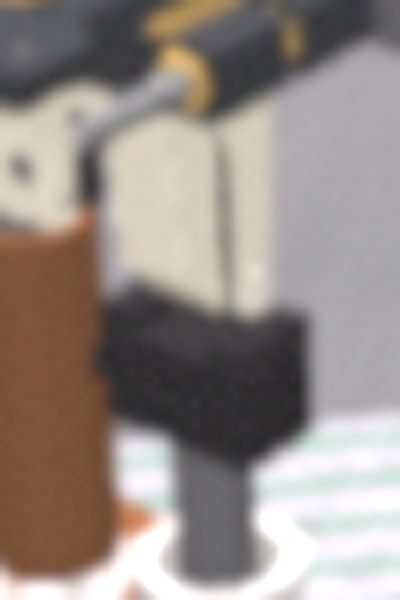

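The head hasn't moved (edge rows are identical to before) and the closed fingers are inside its notch. I'll keep going to the floor in 1 mm steps.

```bash
f="grep -E tool_pos|contact"
python3 -m creep '[{"hand":0,"tx":0,"ty":0,"tz":0.001,"spin":0},{"hand":0,"tx":0,"ty":0,"tz":0,"spin":0}]'|$f
python3 -m creep '[{"hand":0,"tx":0,"ty":0,"tz":0.001,"spin":0},{"hand":0,"tx":0,"ty":0,"tz":0,"spin":0}]'|$f
```

```text
tool_pos: [523.9, 69.3, 225.5]
contact_force: [-0.7, -0.3, 0.6]
tool_pos: [523.9, 69.3, 224.5]
contact_force: [0.4, 0.5, -0.9]
```

```bash
f="grep -E tool_pos|contact"
python3 -m creep '[{"hand":0,"tx":0,"ty":0,"tz":0.001,"spin":0},{"hand":0,"tx":0,"ty":0,"tz":0,"spin":0}]'|$f
```

```text
tool_pos: [523.9, 69.3, 223.6]
contact_force: [0.5, 0.3, 0.8]
```

```bash
f="grep -E tool_pos|contact"
python3 -m creep '[{"hand":0,"tx":0,"ty":0,"tz":0.001,"spin":0},{"hand":0,"tx":0,"ty":0,"tz":0,"spin":0}]'|$f
```

```text
tool_pos: [523.9, 69.3, 222.5]
contact_force: [-0.1, -0.0, -0.4]
```

```bash
f="grep -E tool_pos|contact"
python3 -m creep '[{"hand":0,"tx":0,"ty":0,"tz":0.001,"spin":0},{"hand":0,"tx":0,"ty":0,"tz":0,"spin":0}]'|$f
python3 -m creep '[{"hand":0,"tx":0,"ty":0,"tz":0.001,"spin":0},{"hand":0,"tx":0,"ty":0,"tz":0,"spin":0}]'|$f
```

```text
tool_pos: [523.9, 69.3, 221.5]
contact_force: [0.8, 0.6, -0.1]
tool_pos: [523.9, 69.3, 220.5]
contact_force: [0.3, 0.5, 0.5]
```

```bash
f="grep -E tool_pos|contact"
python3 -m creep '[{"hand":0,"tx":0,"ty":0,"tz":0.001,"spin":0},{"hand":0,"tx":0,"ty":0,"tz":0,"spin":0}]'|$f
```

```text
tool_pos: [523.9, 69.3, 219.5]
contact_force: [-0.6, 0.1, -0.2]
```

```bash
f="grep -E tool_pos|contact"
python3 -m creep '[{"hand":0,"tx":0,"ty":0,"tz":0.001,"spin":0},{"hand":0,"tx":0,"ty":0,"tz":0,"spin":0}]'|$f
```

```text
tool_pos: [523.9, 69.3, 218.5]
contact_force: [0.3, -0.0, 0.2]
```

```bash
f="grep -E tool_pos|contact"
python3 -m creep '[{"hand":0,"tx":0,"ty":0,"tz":0.001,"spin":0},{"hand":0,"tx":0,"ty":0,"tz":0,"spin":0}]'|$f
```

```text
tool_pos: [523.9, 69.3, 217.5]
contact_force: [0.2, 0.1, 0.3]
```

```bash
f="grep -E tool_pos|contact"
python3 -m creep '[{"hand":0,"tx":0,"ty":0,"tz":0.001,"spin":0},{"hand":0,"tx":0,"ty":0,"tz":0,"spin":0}]'|$f
```

```text
tool_pos: [524.0, 69.3, 216.5]
contact_force: [0.7, 0.2, 0.8]
```

```bash
f="grep -E tool_pos|contact"
python3 -m creep '[{"hand":0,"tx":0,"ty":0,"tz":0.001,"spin":0},{"hand":0,"tx":0,"ty":0,"tz":0,"spin":0}]'|$f
```

```text
tool_pos: [524.1, 69.2, 215.8]
contact_force: [-0.9, -0.9, 1.2]
```

```bash
f="grep -E tool_pos|contact"
python3 -m creep '[{"hand":0,"tx":0,"ty":0,"tz":0.001,"spin":0},{"hand":0,"tx":0,"ty":0,"tz":0,"spin":0}]'|$f
```

```text
tool_pos: [524.2, 69.3, 214.9]
contact_force: [0.1, -0.5, 1.9]
```

Contact starts at TCP z of about 216 (tips at 202). The first millimetres take up the 4 mm play.

```bash
f="grep -E tool_pos|contact"
python3 -m creep '[{"hand":0,"tx":0,"ty":0,"tz":0.001,"spin":0},{"hand":0,"tx":0,"ty":0,"tz":0,"spin":0}]'|$f
```

```text
tool_pos: [523.7, 69.3, 213.2]
contact_force: [0.8, -0.3, 0.5]
```

```bash
f="grep -E tool_pos|contact"
python3 -m creep '[{"hand":0,"tx":0,"ty":0,"tz":0.001,"spin":0},{"hand":0,"tx":0,"ty":0,"tz":0,"spin":0}]'|$f
```

```text
tool_pos: [523.8, 69.3, 212.4]
contact_force: [0.2, 0.3, 0.4]
```

```bash
f="grep -E tool_pos|contact"
python3 -m creep '[{"hand":0,"tx":0,"ty":0,"tz":0.001,"spin":0},{"hand":0,"tx":0,"ty":0,"tz":0,"spin":0}]'|$f
```

```text
tool_pos: [523.9, 69.3, 211.5]
contact_force: [-0.6, -0.3, -0.6]
```

Run:
```python
from h import *
import pickle
s0=pickle.load(open("swt.pkl","rb"))[0]
s=cams.capture("side")
for c in (s0,s): print(np.round(c["color"][185:206,255].mean(1)).astype(int), np.round(c["color"][185:206,270].mean(1)).astype(int))
a=s0["color"][180:206,246:276].astype(np.float32).mean(2);b=s["color"][176:212,240:282].astype(np.float32).mean(2)
r=cv2.matchTemplate(b[8:],a[10:],cv2.TM_SQDIFF);print(cv2.minMaxLoc(r))
```

```text
[ 33  30  32  30  30  33  30  34  52  88 121 136 137 145 155 156 149 141
 143 152 168] [ 31  32  30  30  30  30  30  30  33  41  75 120 151 166 166 155 152 163
 171 178 192]
[ 39  37  33  31  31  33  31  31  31  34  47  76 111 140 154 156 147 140
 142 152 169] [ 34  32  33  31  31  29  30  30  29  31  31  43  81 124 149 150 151 163
 170 177 190]
(68372.796875, 2540101.75, (6, 7), (12, 12))
```

The head went down about 4.3 mm, which is the free play. Further pressing should now load the spring.

```bash
f="grep -E tool_pos|contact"
python3 -m creep '[{"hand":0,"tx":0,"ty":0,"tz":0.001,"spin":0},{"hand":0,"tx":0,"ty":0,"tz":0,"spin":0}]'|$f
```

```text
tool_pos: [523.8, 69.3, 210.4]
contact_force: [0.1, 0.2, -0.2]
```

```bash
f="grep -E tool_pos|contact"
python3 -m creep '[{"hand":0,"tx":0,"ty":0,"tz":0.001,"spin":0},{"hand":0,"tx":0,"ty":0,"tz":0,"spin":0}]'|$f
```

```text
tool_pos: [524.0, 69.3, 209.6]
contact_force: [-0.9, -0.1, 0.9]
```

```bash
cat > hd.py <<'E'
from h import *
import pickle
s0=pickle.load(open("swt.pkl","rb"))[0];s=cams.capture("side")
def edge(c,u,v0,v1,th):
    g=c["color"][v0:v1,u-1:u+2].astype(float).mean((1,2)); i=np.argmax((g[1:]>th)&(g[:-1]<=th)); return v0+i+(th-g[i])/(g[i+1]-g[i])
for u in (253,255,257,270): print(u,edge(s,u,188,206,80)-edge(s0,u,188,206,80),end=" ")
print("mm/px",10/(proj(s,[520,75,190])[1]-proj(s,[520,75,200])[1]))
E
python3 hd.py
```

```text
253 2.577481476241843 255 2.750780005152336 257 2.160873440285201 270 2.497926228114892 mm/px 2.4296713184477596
```

Run:
```python
from h import *
import pickle
s0=pickle.load(open("swt.pkl","rb"))[0];s1=pickle.load(open("side1.pkl","rb"))
for c in((520.5,63),(524,69),(522,66)): 
  print(c,np.round(proj(s0,[*c,155]),1),"corner z at 197.7:",np.interp(-197.7,[-proj(s0,[c[0]-14.6,c[1]+24.6,z])[1] for z in(170,220)],[170,220]),
  "side1 corner yaw3, candidates px for z174,184:",[np.round(proj(s1,[c[0]-25.7,c[1]+12.7,z]),1) for z in(174,184)],[np.round(proj(s1,[c[0]+24.2,c[1]+15.3,z]),1) for z in(174,184)])
g=s1["color"][175:212,240:280].astype(int).mean(2)
for r in range(10,37): print(175+r,' '.join('%3d'%v for v in g[r,::2]))
```

```text
(520.5, 63) [263.8 207.7] corner z at 197.7: 195.38813067278596 side1 corner yaw3, candidates px for z174,184: [array([274.3, 203.9]), array([274.1, 199.9])] [array([250.8, 203.3]), array([250.5, 199.2])]
(524, 69) [261.7 209.1] corner z at 197.7: 198.7701139193514 side1 corner yaw3, candidates px for z174,184: [array([272.2, 205.3]), array([272. , 201.2])] [array([248.5, 204.7]), array([248.2, 200.6])]
(522, 66) [262.9 208.4] corner z at 197.7: 197.09333838972043 side1 corner yaw3, candidates px for z174,184: [array([273.4, 204.6]), array([273.2, 200.6])] [array([249.8, 204. ]), array([249.5, 199.9])]
185  58  58  56  55  49  44  42  41  45  46  45  45  45  46  44  45  47 100 113 112
186  60  57  58  52  43  40  39  40  44  44  44  46  44  43  43  43  44  99 114 112
187  57  59  56  52  38  34  36  42  45  44  44  46  43  39  40  39  41  98 113 114
188  58  59  55  51  39  33  36  41  43  43  44  44  43  37  33  34  40  98 113 113
189  61  58  56  51  39  36  35  39  40  38  40  41  41  35  36  34  40  97 113 113
190  60  57  54  53  39  33  32  31  35  33  36  37  36  34  36  33  3
[... 1077 characters left out ...]
 101 161 161 163 162 161 164
204  58  59  57  55  55  84  99 137 137  74  68  69  66 110 180 174 158 156 154 154
205  59  58  58  55  55  83 103 150 153  78  68  69  66 109 185 187 152 144 148 146
206  59  57  56  55  57 100 132 177 154  76  69  69  66  96 171 197 163 148 152 152
207  58  57  56  55  60 128 174 192 140  73  69  69  66  84 144 194 189 161 161 163
208  59  59  57  55  69 151 199 185 126  72  68  69  66  81 128 186 203 168 166 166
209  58  59  57  59  91 165 205 172 120  72  68  69  66  79 126 187 202 165 161 160
210  57  58  59  78 124 173 201 172 122  72  67  68  65  78 133 196 186 154 151 148
211  68  67  81 120 155 176 187 183 132  77  69  69  69  92 152 200 166 151 152 148
```

```bash
f="grep -E tool_pos|contact"
python3 -m creep '[{"hand":0,"tx":0,"ty":0,"tz":0.001,"spin":0},{"hand":0,"tx":0,"ty":0,"tz":0,"spin":0},{"hand":0,"tx":0,"ty":0,"tz":0,"spin":0}]'|$f; python3 hd.py
```

```text
tool_pos: [523.9, 69.3, 208.6]
contact_force: [0.1, 0.1, 0.8]
253 2.9660097964268743 255 2.9824658360128637 257 2.4396041435442157 270 3.1652218255991613 mm/px 2.4296713184477596
```

The head slid 7 mm down with almost no force, so the button isn't locked after all. I'll lift off, re-grip lower on the head and draw up again, checking the head's height with the camera at each step.

```bash
f="grep -E time|tool_pos|contact|grip_w"
python3 -m creep '[{"hand":0,"tx":0,"ty":0,"tz":-0.03,"spin":0},{"hand":0,"tx":0,"ty":0,"tz":-0.03,"spin":0},{"hand":1,"tx":0,"ty":0,"tz":0,"spin":0},{"hand":1,"tx":0,"ty":0,"tz":0,"spin":0},{"hand":1,"tx":0,"ty":0,"tz":0,"spin":0}]'|$f
python3 -m creep '[{"hand":1,"tx":0,"ty":0,"tz":0,"spin":0},{"hand":1,"tx":0,"ty":0,"tz":0,"spin":0},{"hand":1,"tx":0,"ty":0,"tz":0.04,"spin":0},{"hand":1,"tx":0,"ty":0,"tz":0.03,"spin":0},{"hand":1,"tx":0,"ty":0,"tz":0,"spin":0}]'|$f; python3 hd.py
```

```text
time: 26.5
tool_pos: [523.4, 69.3, 267.4]
contact_force: [0.2, 0.8, 0.6]
grip_width: 25.8
time: 27.12
tool_pos: [522.6, 69.3, 196.7]
contact_force: [0.5, -0.2, 0.2]
grip_width: 76.0
253 2.073907517841434 255 2.5824753925877815 257 1.864253393665166 270 2.183882663150939 mm/px 2.4296713184477596
```

```bash
cat > hd.py <<'E'
from h import *
import pickle
s0=pickle.load(open("swt.pkl","rb"))[0]["color"].astype(np.float32).mean(2)
s=np.mean([cams.capture("side")["color"].astype(np.float32).mean(2) for _ in range(2)],0)
def shift(x0,x1,y0,y1):   # best vertical shift of the patch, px, positive = down
    ds=np.arange(-8,8.01,.05);e=[]
    for d in ds:
        w=cv2.warpAffine(s0,np.float32([[1,0,0],[0,1,d]]),(640,400))
        e.append(((w-s)[y0:y1,x0:x1]**2).mean())
    return ds[int(np.argmin(e))]
print("rim up mm %.2f"%(-2.43*shift(252,274,206,222)),"head up mm (from s0) L %.2f R %.2f"%(-2.43*shift(251,258,189,199),-2.43*shift(268,272,191,200)))
E
python3 hd.py; python3 hd.py
python3 -m creep '[{"hand":1,"tx":0,"ty":0,"tz":0.006,"spin":0},{"hand":0.35,"tx":0,"ty":0,"tz":0,"spin":0},{"hand":0.32,"tx":0,"ty":0,"tz":0,"spin":0},{"hand":0.2,"tx":0,"ty":0,"tz":0,"spin":0},{"hand":0,"tx":0,"ty":0,"tz":0,"spin":0}]'
python3 -m creep '[{"hand":0,"tx":0,"ty":0,"tz":0,"spin":0},{"hand":0,"tx":0,"ty":0,"tz":0,"spin":0},{"hand":0,"tx":0,"ty":0,"tz":0,"spin":0}]'; python3 hd.py
```

```text
rim up mm 0.00 head up mm (from s0) L -5.47 R -5.59
rim up mm 0.00 head up mm (from s0) L -5.35 R -5.59
time: 28.0
tool_pos: [524.0, 69.3, 192.7]
tcp_rot: [3.142, 0.0, 2.62]
contact_force: [-0.1, 0.1, -0.3]
grip_width: 56.3
finger_force: 0.0
time: 28.38
tool_pos: [523.9, 69.2, 192.6]
tcp_rot: [-3.141, -0.0, 2.62]
contact_force: [-0.8, -1.8, 3.4]
grip_width: 28.0
finger_force: 30.1
rim up mm -0.12 head up mm (from s0) L 19.44 R -5.71
```

```bash
f="grep -E tool_pos|contact"
python3 -m creep '[{"hand":0,"tx":0,"ty":0,"tz":-0.001,"spin":0},{"hand":0,"tx":0,"ty":0,"tz":0,"spin":0}]'|$f;python3 hd.py
python3 -m creep '[{"hand":0,"tx":0,"ty":0,"tz":-0.001,"spin":0},{"hand":0,"tx":0,"ty":0,"tz":0,"spin":0}]'|$f;python3 hd.py
```

```text
tool_pos: [523.6, 69.2, 193.5]
contact_force: [-2.2, -1.9, 3.7]
rim up mm 0.12 head up mm (from s0) L 19.44 R -4.86
tool_pos: [523.8, 69.2, 194.6]
contact_force: [-2.2, -1.3, -2.8]
rim up mm 0.00 head up mm (from s0) L 19.44 R -3.89
```

```bash
f="grep -E tool_pos|contact"
python3 -m creep '[{"hand":0,"tx":0,"ty":0,"tz":-0.001,"spin":0},{"hand":0,"tx":0,"ty":0,"tz":0,"spin":0}]'|$f;python3 hd.py
```

```text
tool_pos: [523.7, 69.3, 195.3]
contact_force: [-1.4, -1.5, -2.5]
rim up mm 0.49 head up mm (from s0) L 19.32 R -3.04
```

```bash
f="grep -E tool_pos|contact"
python3 -m creep '[{"hand":0,"tx":0,"ty":0,"tz":-0.001,"spin":0},{"hand":0,"tx":0,"ty":0,"tz":0,"spin":0}]'|$f;python3 hd.py
```

```text
tool_pos: [523.7, 69.3, 196.1]
contact_force: [-1.4, -1.8, -7.0]
rim up mm 0.97 head up mm (from s0) L 13.12 R -2.31
```

```bash
f="grep -E tool_pos|contact"
python3 -m creep '[{"hand":0,"tx":0,"ty":0,"tz":-0.001,"spin":0},{"hand":0,"tx":0,"ty":0,"tz":0,"spin":0}]'|$f;python3 hd.py
```

```text
tool_pos: [523.6, 69.3, 197.0]
contact_force: [-2.2, -1.1, -11.6]
rim up mm 1.58 head up mm (from s0) L 12.76 R -1.46
```

```bash
f="grep -E tool_pos|contact"
python3 -m creep '[{"hand":0,"tx":0,"ty":0,"tz":-0.001,"spin":0},{"hand":0,"tx":0,"ty":0,"tz":0,"spin":0}]'|$f;python3 hd.py
```

```text
tool_pos: [523.6, 69.2, 197.9]
contact_force: [-1.5, -2.0, -17.7]
rim up mm 2.07 head up mm (from s0) L -0.61 R -0.85
```

The rim measurement tracks the spring well (+2.07 mm at 17.7 N), and the head is held hard against going up. Now I'll go down, watching the rim directly.

```bash
f="grep -E tool_pos|contact"
python3 -m creep '[{"hand":0,"tx":0,"ty":0,"tz":0.001,"spin":0},{"hand":0,"tx":0,"ty":0,"tz":0.001,"spin":0},{"hand":0,"tx":0,"ty":0,"tz":0,"spin":0}]'|$f;python3 hd.py
python3 -m creep '[{"hand":0,"tx":0,"ty":0,"tz":0.001,"spin":0},{"hand":0,"tx":0,"ty":0,"tz":0,"spin":0}]'|$f;python3 hd.py
python3 -m creep '[{"hand":0,"tx":0,"ty":0,"tz":0.001,"spin":0},{"hand":0,"tx":0,"ty":0,"tz":0,"spin":0}]'|$f;python3 hd.py
python3 -m creep '[{"hand":0,"tx":0,"ty":0,"tz":0.001,"spin":0},{"hand":0,"tx":0,"ty":0,"tz":0,"spin":0}]'|$f;python3 hd.py
```

```text
tool_pos: [524.1, 69.2, 197.1]
contact_force: [-3.2, -2.6, -12.1]
rim up mm 1.34 head up mm (from s0) L 12.76 R -1.46
tool_pos: [524.2, 69.2, 196.3]
contact_force: [-3.6, -3.5, -5.0]
rim up mm 0.61 head up mm (from s0) L 13.00 R -2.31
tool_pos: [524.3, 69.3, 195.3]
contact_force: [-5.0, -2.4, 0.1]
rim up mm 0.00 head up mm (from s0) L 19.20 R -3.04
tool_pos: [524.4, 69.3, 194.5]
contact_force: [-4.9, -2.0, 1.8]
rim up mm -0.36 head up mm (from s0) L 19.44 R -3.89
```

```bash
f="grep -E tool_pos|contact"
python3 -m creep '[{"hand":0,"tx":0,"ty":0,"tz":0.001,"spin":0},{"hand":0,"tx":0,"ty":0,"tz":0,"spin":0}]'|$f;python3 hd.py
python3 -m creep '[{"hand":0,"tx":0,"ty":0,"tz":0.001,"spin":0},{"hand":0,"tx":0,"ty":0,"tz":0,"spin":0}]'|$f;python3 hd.py
```

```text
tool_pos: [524.4, 69.5, 193.0]
contact_force: [-2.7, -1.9, 1.0]
rim up mm -0.12 head up mm (from s0) L 19.44 R -5.59
tool_pos: [524.2, 69.4, 191.5]
contact_force: [-2.6, -1.5, 1.7]
rim up mm 0.00 head up mm (from s0) L 19.44 R -7.29
```

```bash
f="grep -E tool_pos|contact"
python3 -m creep '[{"hand":0,"tx":0,"ty":0,"tz":0.001,"spin":0},{"hand":0,"tx":0,"ty":0,"tz":0,"spin":0}]'|$f;python3 hd.py
```

```text
tool_pos: [524.1, 69.4, 190.7]
contact_force: [-1.9, 0.1, 2.1]
rim up mm -0.24 head up mm (from s0) L 19.44 R -8.38
```

```bash
f="grep -E tool_pos|contact"
python3 -m creep '[{"hand":0,"tx":0,"ty":0,"tz":0.001,"spin":0},{"hand":0,"tx":0,"ty":0,"tz":0.001,"spin":0},{"hand":0,"tx":0,"ty":0,"tz":0,"spin":0}]'|$f;python3 hd.py
python3 -m creep '[{"hand":0,"tx":0,"ty":0,"tz":-0.001,"spin":0},{"hand":0,"tx":0,"ty":0,"tz":-0.001,"spin":0}]'|$f;python3 hd.py
python3 -c "
from plant import get_obs;o=get_obs();print(o['time'],o['contact_force'],o['moment'])"
```

```text
tool_pos: [524.4, 69.3, 189.5]
contact_force: [-2.8, -0.4, 6.7]
rim up mm -0.73 head up mm (from s0) L 19.20 R -9.36
tool_pos: [523.9, 69.3, 190.5]
contact_force: [-1.2, 0.1, -0.9]
rim up mm 0.00 head up mm (from s0) L 19.44 R -8.38
33.975 [-2.21084229 -0.30184596 -0.04996629] [-0.15559154  0.31131305 -0.02328837]
```

```bash
f="grep -E tool_pos|contact"
python3 -m creep '[{"hand":0,"tx":0,"ty":0,"tz":-0.001,"spin":0},{"hand":0,"tx":0,"ty":0,"tz":-0.001,"spin":0}]'|$f;python3 hd.py
```

```text
tool_pos: [523.7, 69.4, 191.9]
contact_force: [-0.3, 0.0, -4.9]
rim up mm 0.61 head up mm (from s0) L 19.44 R -6.56
```

```bash
f="grep -E tool_pos|contact"
python3 -m creep '[{"hand":0,"tx":0,"ty":0,"tz":0.001,"spin":0},{"hand":0,"tx":0,"ty":0,"tz":0.001,"spin":0},{"hand":0,"tx":0,"ty":0,"tz":0.001,"spin":0},{"hand":0,"tx":0,"ty":0,"tz":0.001,"spin":0},{"hand":0,"tx":0,"ty":0,"tz":0,"spin":0}]'|$f;python3 hd.py
python3 -m creep '[{"hand":0,"tx":0,"ty":0,"tz":0.001,"spin":0},{"hand":0,"tx":0,"ty":0,"tz":0,"spin":0}]'|$f;python3 hd.py
```

```text
tool_pos: [524.3, 69.2, 189.6]
contact_force: [-1.8, -0.6, 7.2]
rim up mm -0.61 head up mm (from s0) L 19.20 R -9.11
tool_pos: [524.5, 69.2, 189.0]
contact_force: [-4.4, -1.1, 9.9]
rim up mm -1.09 head up mm (from s0) L 19.08 R -10.33
```

It's stiff downward too (9.9 N, rim −1.09 mm), so the button holds both ways. I'll press on to about 15 N and hold.

```bash
f="grep -E tool_pos|contact"
python3 -m creep '[{"hand":0,"tx":0,"ty":0,"tz":0.001,"spin":0},{"hand":0,"tx":0,"ty":0,"tz":0,"spin":0}]'|$f;python3 hd.py
```

```text
tool_pos: [524.6, 69.1, 188.5]
contact_force: [-4.7, -0.7, 12.9]
rim up mm -1.34 head up mm (from s0) L 18.71 R -10.69
```

```bash
f="grep -E tool_pos|contact"
python3 -m creep '[{"hand":0,"tx":0,"ty":0,"tz":0.0007,"spin":0},{"hand":0,"tx":0,"ty":0,"tz":0,"spin":0},{"hand":0,"tx":0,"ty":0,"tz":0,"spin":0},{"hand":0,"tx":0,"ty":0,"tz":0,"spin":0},{"hand":0,"tx":0,"ty":0,"tz":0,"spin":0}]'|$f;python3 hd.py
```

```text
tool_pos: [524.7, 69.1, 188.2]
contact_force: [-5.6, -0.1, 14.5]
rim up mm -1.82 head up mm (from s0) L 18.35 R -10.81
```

It held 14.5 N for half a second with the rim down 1.8 mm and no sliding. Earlier it held 17.7 N upward, where sliding takes 5–8 N, so it's locked both ways. I'll unload, let go gently and check.

```bash
f="grep -E time|tool_pos|contact"
python3 -m creep '[{"hand":0,"tx":0,"ty":0,"tz":-0.001,"spin":0},{"hand":0,"tx":0,"ty":0,"tz":-0.001,"spin":0},{"hand":0,"tx":0,"ty":0,"tz":-0.001,"spin":0},{"hand":0,"tx":0,"ty":0,"tz":-0.001,"spin":0},{"hand":0,"tx":0,"ty":0,"tz":0,"spin":0}]'|$f;python3 hd.py
```

```text
time: 37.1
tool_pos: [524.0, 69.3, 189.9]
contact_force: [-2.7, -0.6, 3.3]
rim up mm -0.36 head up mm (from s0) L 19.44 R -9.11
```

```bash
f="grep -E tool_pos|contact"
python3 -m creep '[{"hand":0,"tx":0,"ty":0,"tz":-0.001,"spin":0},{"hand":0,"tx":0,"ty":0,"tz":-0.001,"spin":0},{"hand":0,"tx":0,"ty":0,"tz":0,"spin":0}]'|$f;python3 hd.py
python3 -m creep '[{"hand":0,"tx":0,"ty":0,"tz":-0.001,"spin":0},{"hand":0,"tx":0,"ty":0,"tz":-0.001,"spin":0},{"hand":0,"tx":0,"ty":0,"tz":0,"spin":0}]'|$f;python3 hd.py
```

```text
tool_pos: [523.7, 69.3, 191.3]
contact_force: [-0.8, -0.7, -3.3]
rim up mm 0.49 head up mm (from s0) L 19.44 R -7.29
tool_pos: [524.0, 69.2, 194.2]
contact_force: [-2.9, -1.1, -1.1]
rim up mm 0.12 head up mm (from s0) L 19.44 R -4.13
```

```bash
f="grep -E tool_pos|contact"
python3 -m creep '[{"hand":0,"tx":0,"ty":0,"tz":-0.001,"spin":0},{"hand":0,"tx":0,"ty":0,"tz":0,"spin":0}]'|$f;python3 hd.py
```

```text
tool_pos: [523.9, 69.3, 194.9]
contact_force: [-2.5, -1.0, -3.5]
rim up mm 0.24 head up mm (from s0) L 19.44 R -3.64
```

The stops repeat (upper about −3.3, lower about −9, with free sliding between), so the lock is real. I'll settle mid-play, open and retreat.

```bash
f="grep -E time|tool_pos|contact|grip_w"
python3 -m creep '[{"hand":0,"tx":0,"ty":0,"tz":0.001,"spin":0},{"hand":0,"tx":0,"ty":0,"tz":0,"spin":0},{"hand":0.5,"tx":0,"ty":0,"tz":0,"spin":0},{"hand":0.8,"tx":0,"ty":0,"tz":0,"spin":0},{"hand":1,"tx":0,"ty":0,"tz":0,"spin":0}]'|$f
python3 -m creep '[{"hand":1,"tx":0,"ty":0,"tz":0,"spin":0},{"hand":1,"tx":0,"ty":0,"tz":-0.03,"spin":0},{"hand":1,"tx":0,"ty":0,"tz":-0.04,"spin":0},{"hand":1,"tx":0,"ty":0,"tz":-0.05,"spin":0},{"hand":1,"tx":0,"ty":0,"tz":0,"spin":0}]'|$f;python3 hd.py; python3 hd.py
python3 - <<'E'
from h import *
import pickle
s,w0,t=pickle.load(open("swt.pkl","rb"))
w=cams.capture("wrist");t2=cams.capture("top")
pickle.dump((w,t2),open("end.pkl","wb"))
a=t["color"].astype(int);b=t2["color"].astype(int)
d=(abs(a-b).max(2)>40).astype(np.uint8)
n,_,st,ce=cv2.connectedComponentsWithStats(d); print([ (list(st[i]),ce[i].round()) for i in range(1,n) if st[i,4]>15])
E
```

```text
time: 39.12
tool_pos: [524.3, 69.4, 194.1]
contact_force: [-0.4, 0.3, 0.0]
grip_width: 53.0
time: 39.75
tool_pos: [525.7, 69.3, 318.1]
contact_force: [0.8, 0.3, 0.0]
grip_width: 91.4
rim up mm 0.00 head up mm (from s0) L -5.22 R -5.47
rim up mm 0.00 head up mm (from s0) L -5.22 R -5.47
[]
```

The head rests at about 209 mm with the foot spring at its rest (rim 0.00), nothing else on the bench has shifted, and the arm is clear. Handing in.

```bash
python3 -c "
from plant import close_job;print(close_job())"
```

```text
the job is handed in; nothing more can be done
None
```

I handed the job in; no verdict came back. The head is back in line, the lock held 17.7 N up and 14.5 N down, and the prop was let go unloaded. I never saw the button itself, and before the final re-grip the head had slid 7 mm down with almost no force, more than the 4 mm play, which I never explained.

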